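Slotted weight onto the pressure arm's carrier

ROBOT

A 6-joint arm with a two-finger parallel gripper is mounted at the origin on the work surface. World frame = base frame: x ahead of the robot, y to its left, z up, the work surface at z = 0. Lengths are in m, angles in degrees, forces in N, time in s.
With the tool pointing down it reaches from about 0.25 to 0.725 m from the base axis. Payload 9.7 kg.
Tool frame: the origin (TCP) lies midway between the tips of the shut fingers; the grasp point (between the pads) lies 19 mm behind it (grip_point_offset is the distance from the TCP to the grasp point, in m); y points along the fingers, z is the direction in which the jaws open and shut, and the axes are right-handed (so a half turn about y gives the same grasp; the last joint's range is limited). The gripper opens to 85 mm and grips with 20 to 120 N. Pads are 22 mm wide; open, the fingers measure 114 mm over their backs; the gripper's body (76 mm by 85 mm) begins 54 mm behind the grasp point. The pads swing forward as they close: fully open they stand 13 mm farther back than shut.
Start: joints at [71.391, 4.979, 10.078, 95.1, 0, 90], TCP at [0.176, 0.521, 0.231] pointing down, gripper open.
Joint ranges: [-179.16, 179.16], [-48.56, 103.87], [-65.8, 70.77], [-126.05, 130.52], [-82.76, 87.17], [-180, 180]. Speed limits (degrees/s): [127.2, 127.2, 147.25, 180, 180, 180].

INTERFACE

Orientations are given as [roll, pitch, yaw] about the fixed x, y, z axes, in that order (R = Rz(yaw) Ry(pitch) Rx(roll)).
In Python, from workcell import get_obs, camera, job_done, grip_point_offset gives the robot as it stands.
- The arm moves only by the tool move_arm, never from a script. Its argument "deltas" is a list that holds one entry, the list of rows, each a list of 4 numbers: the shift along the tool's x, y, z in m, then the turn about the tool's y in degrees. A call has 1 to 5 rows; each row is the pose to reach, as a shift and turn from the pose commanded when the call began, along the tool's axes at that moment; what a row does not reach only later rows make up. A row lasts 1/10 s, in which the tool goes at most 50 mm and 8.59 degrees, less where a joint would pass 70% of its speed; a pose out of reach is approached as far as the arm can. A call with a gripper value outside its range is refused whole. "claw" is the finger opening in m, from 0 to 0.0854, set as the call begins (left out, the last holds). The fingers move at their own pace and stop on an object; "newtons" is the grip in N (left out, the last holds). Time passes only in rows, so rows that repeat a pose let the fingers close. It gives the time, the measured TCP pose, the force and the opening at its end, in the units of the state.
- get_obs(): the state, without advancing time (a new reading comes with each control period).
- camera(name): name is "scene" or "top"; returns a dict with "color" (384x512x3 uint8, blue, green, red), "range_z" (384x512 float32, m along the optical axis (not along the pixel's ray), 0 where there is no reading), "fx", "fy", "cx", "cy" (pixels), "k1" (the pictures are not rectified: a ray, as slopes to the right and down, at radius r is drawn at 1 + k1 r^2 times it, then the intrinsics apply), "T" (4x4, takes a point from camera to world coordinates). Camera axes: x right, y down, z forward; pixel columns grow to the right and rows downward; lengths in m; the calibration is good to about 2 mm. A picture is of the moment at which its call begins.
- job_done(): hands the job in, once; it reports no verdict.
The state is a dict: "time": time; "q": joint angles; "qd": joint speeds; "joint_efforts": joint torques, N m; "ee_pos": TCP position; "tcp_rot": TCP orientation; "wrist_force": force on the tool from outside, world axes, zero at the start; "torque": the same for the moment, N m; "opening": finger opening in m.
Only numpy, scipy, OpenCV 4.12 (cv2) and the standard library are available. Lean on these libraries where they do the work, as an engineer would, in place of code of your own. Each camera call takes 0.05 s, during which the arm holds its last target. There are 200 camera calls.

TASK

Slide the larger of the two loose slotted weights sideways onto the post of the grinding wheel's pressure arm, straight in from the arm's free front end and under the post's head, then turn it anticlockwise (seen from above) under light downward pressure until its locating pin drops into the slot of the weight already there, so that the two slots face opposite ways, and leave it lying flat, fully seated and pushed home on the post. Work gently: never push the weight against the post or its carrier with more than 25 N, and leave the other things on the bench where they are.

Things in the scene. Friction and masses are not known exactly. Their poses are not given: they have to be found in the camera images.
- weight_center (a point): Centre (half-way up, on the axis) of the larger loose slotted weight: plain steel disc 58 mm across, 14 mm thick, 0.2 to 0.4 kg, lying level. Slot 13 mm wide with flared mouth, open at the rim on its +x side, running in to a flat end 6.5 mm past the axis. Two parallel grip flats, each 18 mm long, 55 mm apart, square to its y axis. z up.
- weight_pin (a point): Lower end of the larger weight's locating pin: a round pin 10 mm across that stands 5 mm down from the weight's underside, 16 mm from the axis on the side opposite the slot.
- rest_a: Wooden rest on which the larger weight lies, 70 x 40 mm; two rails along x, 50 mm long, 8 mm wide, 24 mm apart centre to centre, tops 22 mm above the bench (the origin is at bench level); the weight's pin hangs between the rails. The slot points roughly away from the robot.
- seat (a point): On the post's axis, level with the top of the earlier weight (82 mm above the bench). x runs along the arm from its free front end to its column: the loose weight goes on this way, slot leading. Post: steel rod 10 mm across, rigid sideways. When the pin has dropped in, the loose weight's centre is 7 mm above this point; with the pin riding on the earlier weight, 12 mm.
- post_head (a point): Underside of the post's head, 36 mm above the earlier weight; the head is 20 mm across and 8 mm high, wider than the slot, so that weights go on only from the side.
- earlier_spot (a point): Centre of the earlier weight: steel disc 44 mm across, 12 mm thick, slot 13 mm wide. These axes are the arm's, not the disc's: its slot faces 0.5 to 1.3 rad anticlockwise (from above) of this -x, how far is seen or felt. So the loose weight, put on along x, is turned 0.5 to 1.3 rad anticlockwise until its pin (1.5 mm play each side) drops in. It is stiff to turn.
- carrier: Sprung carrier (arm, pan, post); origin at bench level below the post. Its arm, 16 mm wide, lies behind the post, top 63 mm up. It holds steady up to about 5 N of downward load, then gives straight down 1 mm per N, at most 16 mm; damped, it comes back up slowly (about 40 mm/s) when let go.
- stand: Fixed stand of the arm, origin at bench level below the post. Foot plate 200 x 70 mm, 12 mm thick; its column, 50 x 55 mm and 68 mm high (72 mm over its screws), is centred 145 mm behind the post (+x).
- small_weight_center (a point): Centre of the smaller loose slotted weight, 40 mm across and 14 mm thick, otherwise alike, on a like rest; leave it.
- stone_center (a point): Centre of a grey dressing stone, 85 x 32 x 22 mm; leave it.
- tumbler: Blue glass tumbler, 74 mm across, 85 mm high, origin at its foot; leave it.
- tumbler2: Clear glass tumbler, 74 mm across, 85 mm high, origin at its foot; leave it.
- jar: White jar of polish, 64 mm across, 75 mm high, origin at its foot; leave it.
- brush: Hand brush lying along its x axis; leave it.
- spare_wheel: Spare grinding wheel lying flat, 124 mm across, 12 mm thick, origin under its centre; leave it.
- spanner: Spanner lying along its x axis; leave it.
There are look-alikes about, which are no part of the job. Leave any pink or purple look-alike of the stand alone.

How it is judged (in metres and radians):
On the way:
1. the larger weight is on the post, above the earlier weight, its slot still straight along the arm (within 0.35 rad) (horizontal distance between weight_center and seat below 0.005 m and z of weight_center in the frame of seat between 0.0095 and 0.03 m and angle between the x axis of weight_center and the x axis of seat, either way round below 0.35 rad), for 0.1 s.
At the end, for the whole second after the job is handed in: The larger weight lies flat (within 0.05 rad) on the earlier weight, round the post (axes within 5 mm), its pin down in the earlier weight's slot (centre within 1.5 mm of fully seated height), turned more than 0.35 rad from straight, at rest and released (horizontal distance between weight_center and seat below 0.005 m and z of weight_center in the frame of seat between 0.004 and 0.0085 m and angle between weight_center's own z axis and vertical below 0.05 rad and angle between the x axis of weight_center and the x axis of seat, either way round above 0.35 rad and linear speed of weight below 0.02 m/s); the robot touches nothing.
It fails at once if the larger weight is pushed against the post, carrier or earlier weight with more than 25 N (contact force between weight and carrier above 25 N).
It fails at once if another thing on the bench is moved more than 25 mm (distance of any of stone_center, tumbler, tumbler2, jar, brush, spare_wheel, spanner, small_weight_center from where it was at the start of the episode above 0.025 m).
It also fails if it takes over 72 s, if anything falls off the work surface, if the arm or the gripper's body presses on something with over 40 N, if the wrist force passes 120 N, or if a joint passes its speed limit or range.

## Working session

There is one attempt and no reset: what is moved stays moved. The work goes in short steps, Python scripts to look and compute and a tool call to move; the robot and the scene stay as the last step left them, time stands still between calls to the robot, and variables do not carry over. Pictures are saved under pics/ and viewed, about 8 in all and at most 12, crops included, and the job is handed in when it is done.

Besides the shell and the picture viewer there is one more tool, called after "Call:" as name(argument=value, ...) on one line, values as JSON. move_arm: Moves the arm, as the interface text tells. Its arguments: {"type":"object","properties":{"deltas":{"type":"array"},"claw":{"type":"number"},"newtons":{"type":"number"}},"required":["deltas"]}

```bash
mkdir -p pics; ls; cat > h.py <<'E'
import numpy as np,cv2
from workcell import *
def shot(name):
    d=camera(name); np.savez('last_'+name+'.npz',**d); return d
def load(name): 
    z=np.load('last_'+name+'.npz'); return {k:z[k] for k in z}
def ray(d,u,v):
    K=np.array([[d['fx'],0,d['cx']],[0,d['fy'],d['cy']],[0,0,1.]],float)
    x,y=(u-K[0,2])/K[0,0],(v-K[1,2])/K[1,1]; k=float(d['k1']); a,b=x,y
    for _ in range(20):
        s=1+k*(a*a+b*b); a,b=x/s,y/s
    T=d['T']; return T[:3,3],T[:3,:3]@np.array([a,b,1.])
def onplane(d,u,v,z):
    o,r=ray(d,u,v); return o+r*(z-o[2])/r[2]
def proj(d,p):
    T=d['T']; c=T[:3,:3].T@(np.asarray(p)-T[:3,3]); a,b=c[0]/c[2],c[1]/c[2]; s=1+float(d['k1'])*(a*a+b*b)
    return np.array([float(d['fx'])*a*s+float(d['cx']),float(d['fy'])*b*s+float(d['cy'])])
def cloud(d):
    h,w=d['range_z'].shape; u,v=np.meshgrid(np.arange(w),np.arange(h))
    K=np.array([[d['fx'],0,d['cx']],[0,d['fy'],d['cy']],[0,0,1.]],float)
    x=(u-K[0,2])/K[0,0];y=(v-K[1,2])/K[1,1];a,b=x,y;k=float(d['k1'])
    for _ in range(20):
        s=1+k*(a*a+b*b);a,b=x/s,y/s
    P=np.stack([a,b,np.ones_like(a)],-1)*d['range_z'][...,None]
    return P@d['T'][:3,:3].T+d['T'][:3,3]
E
python3 - <<'E'
from h import *
print(get_obs(),grip_point_offset)
for n in('scene','top'):
    d=shot(n); cv2.imwrite(f'pics/{n}0.png',cv2.resize(d['color'],(800,600),interpolation=cv2.INTER_CUBIC))
    print(n,d['fx'],d['cx'],d['cy'],d['k1'],d['T'].round(3).tolist())
E
```

```text
pics
{'time': 0.0, 'q': array([ 7.13909972e+01,  5.01084629e+00,  1.00342667e+01,  9.51003695e+01,
       -1.28112004e-03,  9.00012177e+01]), 'qd': array([-0.06397695, -0.06582135,  0.00335231,  0.04848821, -0.05495133,
       -0.01460269]), 'joint_efforts': array([ 1.02644317e-04, -5.20386600e+01,  4.64805400e+01,  1.63963489e-02,
        8.19181105e-05,  8.22459242e-06]), 'ee_pos': array([0.17543995, 0.52101846, 0.23058384]), 'tcp_rot': array([-9.00769490e+01, -1.28275422e-03, -1.86102187e+01]), 'wrist_force': array([-0.83115693, -0.43031518,  0.9902114 ]), 'torque': array([0.00337827, 0.03755127, 0.02469226]), 'opening': 0.08571934239981904} 0.0187
scene 480.4809073310034 255.7593098410565 195.5303140098865 -0.10288347823339625 [[0.223, 0.578, -0.785, 1.509], [0.975, -0.15, 0.167, -0.268], [-0.022, -0.802, -0.597, 0.912], [0.0, 0.0, 0.0, 1.0]]
top 409.07813643867934 257.37541554519765 190.0239394498156 -0.015356402689453591 [[0.017, -0.996, 0.084, 0.342], [-1.0, -0.018, -0.006, -0.035], [0.007, -0.084, -0.996, 1.281], [0.0, 0.0, 0.0, 1.0]]
```

View pics/scene0.png

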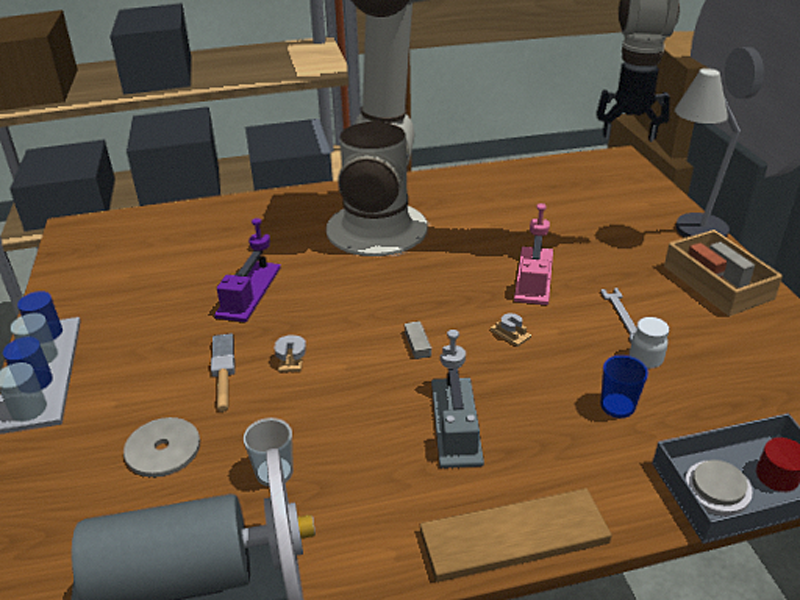

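View pics/top0.png

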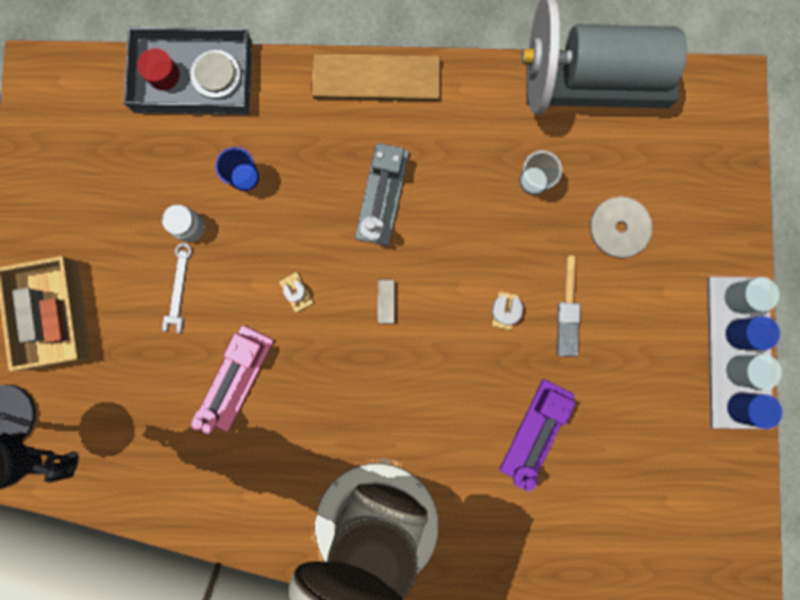

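The scene view shows two loose weights: A at scene (290,350) / top (508,312), and B at scene (511,325) / top (295,292). A looks larger. The grey stand, with its post at top (370,228) and scene (452,345), is the real one; the pink and purple stands are look-alikes. Next I'll measure and confirm in one crop.

```bash
python3 - <<'E'
from h import *
t=load('top');s=load('scene')
f=.64
tiles=[]
for d,c in((t,(508,312)),(s,(290,350)),(t,(295,292)),(t,(380,200)),(s,(455,370)),(s,(511,325))):
    u,v=int(c[0]*f),int(c[1]*f); h=24 if c[0]!=455 and c[1]!=200 else 36
    im=d['color'][v-h:v+h,u-h:u+h]
    tiles.append(cv2.resize(im,(264,264),interpolation=cv2.INTER_CUBIC)); print(c,u-h,v-h,264/(2*h))
cv2.imwrite('pics/crop1.png',np.vstack([np.hstack(tiles[:3]),np.hstack(tiles[3:])]))
# bright-grey masks
def grey(d,lo=120):
    hsv=cv2.cvtColor(d['color'],cv2.COLOR_BGR2HSV); return ((hsv[...,1]<45)&(hsv[...,2]>lo)).astype(np.uint8)
for n,d,c,z in(('top',t,(508,312),.036),('top',t,(295,292),.036),('top',t,(370,228),.126),('scene',s,(290,350),.036)):
    m=grey(d);u,v=int(c[0]*f),int(c[1]*f);w=np.zeros_like(m);w[v-18:v+18,u-18:u+18]=m[v-18:v+18,u-18:u+18]
    k,l,st,ce=cv2.connectedComponentsWithStats(w)
    for i in range(1,k):
        if st[i,4]>15:
            cn=cv2.findContours((l==i).astype(np.uint8),0,2)[0][0]; (cx,cy),r=cv2.minEnclosingCircle(cn)
            p=onplane(d,cx,cy,z);q=onplane(d,cx+r,cy,z); print(n,c,st[i],(cx,cy,r),p.round(4),'r',np.linalg.norm(p-q).round(4),'centroid',onplane(d,*ce[i],z).round(4))
P=cloud(s);Q=cloud(t)
for n,d,P,c in(('t',t,Q,(508,312)),('s',s,P,(290,350)),('t',t,Q,(295,292)),('t',t,Q,(370,228))):
    u,v=int(c[0]*f),int(c[1]*f);A=P[v-22:v+22,u-22:u+22].reshape(-1,3)
    for lo,hi in((.03,.042),(.06,.09),(.11,.135)):
        B=A[(A[:,2]>lo)&(A[:,2]<hi)]
        if len(B)>5: print(n,c,lo,len(B),((B.min(0)+B.max(0))/2).round(4),np.ptp(B,0).round(4),np.median(B[:,2]).round(4))
E
```

```text
(508, 312) 301 175 5.5
(290, 350) 161 200 5.5
(295, 292) 164 162 5.5
(380, 200) 207 92 3.6666666666666665
(455, 370) 255 200 3.6666666666666665
(511, 325) 303 184 5.5
top (508, 312) [315 189  20  19 251] (324.421875, 197.96875, 9.778467178344727) [ 0.426  -0.2475  0.036 ] r 0.0299 centroid [ 0.4239 -0.2473  0.036 ]
top (295, 292) [182 180  13  13 106] (187.81817626953125, 186.0, 6.54619026184082) [0.4552 0.1704 0.036 ] r 0.02 centroid [0.4531 0.1685 0.036 ]
top (370, 228) [228 127  19  27 319] (237.0, 139.5, 15.403021812438965) [0.5832 0.0191 0.126 ] r 0.0441 centroid [0.578  0.0215 0.126 ]
top (370, 228) [250 127   4  19  24] (251.5, 136.0, 9.12424373626709) [ 0.5942 -0.0223  0.126 ] r 0.0262 centroid [ 0.5923 -0.0222  0.126 ]
scene (290, 350) [176 215  20  12 168] (185.3947296142578, 221.5, 9.72178840637207) [ 0.4281 -0.2468  0.036 ] r 0.0281 centroid [ 0.4217 -0.2468  0.036 ]
t (508, 312) 0.03 234 [ 0.4257 -0.2471  0.036 ] [0.0551 0.0553 0.0117] 0.0358
s (290, 350) 0.03 195 [ 0.4251 -0.2476  0.036 ] [0.0595 0.0534 0.0119] 0.037
t (295, 292) 0.03 95 [0.4552 0.1699 0.0358] [0.0369 0.0377 0.0115] 0.0358
t (370, 228) 0.06 210 [0.5996 0.018  0.0743] [0.0973 0.042  0.0286] 0.0728
t (370, 228) 0.11 40 [0.5729 0.0188 0.1255] [0.0178 0.0174 0.0107] 0.1258
```

View pics/crop1.png

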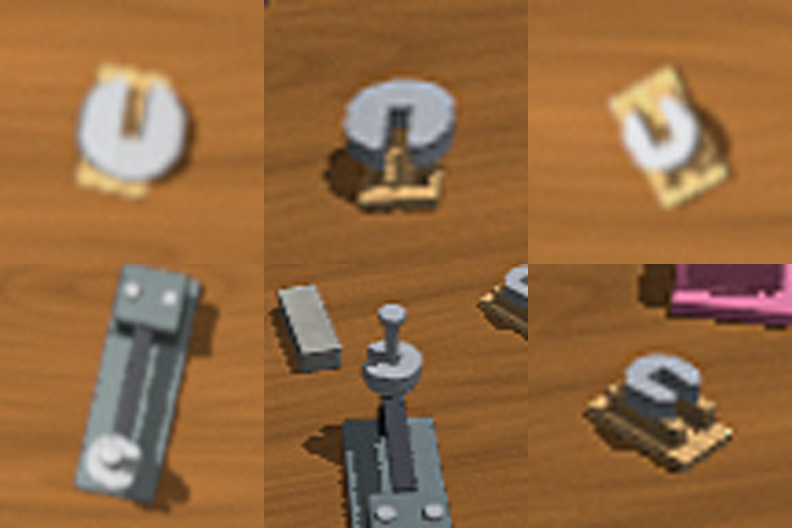

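A measures about 58 mm across at (0.4255, -0.247), with its slot pointing away from the robot. B is about 39 mm across, so it is the small one. The grey stand's post head shows at top crop (115,455), and the earlier weight's slot opens toward image right. Next come the directions.

```bash
python3 - <<'E'
from h import *
t=load('top');s=load('scene')
def ang(p):return np.degrees(np.arctan2(p[1],p[0])).round(1)
hs=cv2.cvtColor(t['color'],cv2.COLOR_BGR2HSV)
# A disc fill by hull; slot = hull minus disc
def slot(d,u,v,z,h=14,lo=120):
    hsv=cv2.cvtColor(d['color'],cv2.COLOR_BGR2HSV);m=((hsv[...,1]<45)&(hsv[...,2]>lo)).astype(np.uint8)
    w=np.zeros_like(m);w[v-h:v+h,u-h:u+h]=m[v-h:v+h,u-h:u+h]
    k,l,st,ce=cv2.connectedComponentsWithStats(w);i=1+np.argmax(st[1:,4])
    b=(l==i).astype(np.uint8);cn=cv2.findContours(b,0,2)[0][0]
    H=cv2.fillConvexPoly(np.zeros_like(b),cv2.convexHull(cn),1)
    D=cv2.morphologyEx(H-b,cv2.MORPH_OPEN,np.ones((2,2),np.uint8))
    k,l,st,ce=cv2.connectedComponentsWithStats(D);i=1+np.argmax(st[1:,4]);ys,xs=np.where(l==i)
    W=np.array([onplane(d,x,y,z)[:2] for x,y in zip(xs,ys)]);c=W.mean(0);e,V=np.linalg.eigh(np.cov(W.T))
    M=cv2.moments(H,True);hc=onplane(d,M['m10']/M['m00'],M['m01']/M['m00'],z)[:2]
    return len(W),c.round(4),'axis',ang(V[:,-1]),e,'hull c',hc.round(4),'dir',ang(c-hc)
print('A top',slot(t,324,198,.036)); print('A scene',slot(s,185,223,.036))
# rest by wood-yellow colour, A
for (u,v) in((324,198),):
    m=((hs[...,2]>170)&(hs[...,1]>60)).astype(np.uint8);w=np.zeros_like(m);w[v-20:v+20,u-20:u+20]=m[v-20:v+20,u-20:u+20]
    ys,xs=np.where(w);W=np.array([onplane(t,x,y,.01)[:2] for x,y in zip(xs,ys)],np.float32);print('rest',len(W),cv2.minAreaRect(W),W.mean(0))
# column top & arm & foot from cloud
Q=cloud(t);A=Q[80:165,215:270].reshape(-1,3)
B=A[(A[:,2]>.0645)&(A[:,2]<.076)&(A[:,0]>.66)];r=cv2.minAreaRect(B[:,:2].astype(np.float32));print('col',len(B),r,B[:,:2].mean(0),ang(B[:,:2].mean(0)-[.573,.0188]))
B=A[(A[:,2]>.006)&(A[:,2]<.018)];print('foot',len(B),cv2.minAreaRect(B[:,:2].astype(np.float32)))
B=A[(A[:,2]>.076)&(A[:,2]<.09)];print('earlier',len(B),cv2.minEnclosingCircle(B[:,:2].astype(np.float32)))
# scene view
S=cloud(s)[195:300,260:320].reshape(-1,3)
B=S[(S[:,2]>.0645)&(S[:,2]<.076)&(S[:,0]>.66)];print('col s',len(B),cv2.minAreaRect(B[:,:2].astype(np.float32)))
B=S[(S[:,2]>.12)&(S[:,2]<.135)];print('head s',len(B),cv2.minEnclosingCircle(B[:,:2].astype(np.float32)),B[:,2].max())
B=S[(S[:,2]>.077)&(S[:,2]<.09)];print('earlier s',len(B),cv2.minEnclosingCircle(B[:,:2].astype(np.float32)))
E
```

```text
A top (40, array([ 0.4355, -0.252 ]), 'axis', np.float64(169.9), array([1.07434289e-05, 9.30467801e-05]), 'hull c', array([ 0.4259, -0.2476]), 'dir', np.float64(-24.8))
A scene (27, array([ 0.4399, -0.2477]), 'axis', np.float64(173.0), array([1.01790311e-05, 7.83243451e-05]), 'hull c', array([ 0.4237, -0.2467]), 'dir', np.float64(-3.5))
rest 886 ((0.42928215861320496, -0.24930283427238464), (0.12222816050052643, 0.12220625579357147), 0.4428800940513611) [ 0.4328343  -0.24433994]
col 275 ((0.6998358964920044, -0.005590017884969711), (0.05473596602678299, 0.07950899004936218), 78.1378402709961) [ 0.71216045 -0.00823397] -11.0
foot 713 ((0.6716957092285156, 0.0075042396783828735), (0.17025786638259888, 0.267739474773407), 86.78646850585938)
earlier 100 ((0.6394177675247192, 0.014689825475215912), 0.08810429275035858)
col s 365 ((0.7015422582626343, -0.0065270401537418365), (0.05424729734659195, 0.08265727013349533), 80.58759307861328)
head s 41 ((0.5736110210418701, 0.018008384853601456), 0.011339605785906315) 0.1306109268110489
earlier s 141 ((0.5753545761108398, 0.018950700759887695), 0.023164313286542892)
```

Call:
move_arm(deltas=[[[0, 0, 0, 0], [0, 0, 0, 4], [0, 0, 0, 4]]])

```text
time: 0.4
ee_pos: [0.1755, 0.5212, 0.2311]
tcp_rot: [-90.0, -0.0, -22.7]
wrist_force: [0.5, 1.0, -0.8]
opening: 0.0853
```

```bash
python3 -c "
from workcell import *
o=get_obs();print(o['q'],o['tcp_rot'],o['ee_pos'],o['time'])"
```

```text
[ 7.13905133e+01  4.98765507e+00  1.00649407e+01  9.51002097e+01
 -2.11748247e-04  9.40641702e+01] [-9.00228514e+01 -1.83592940e-03 -2.26736565e+01] [0.17548994 0.52116904 0.23108116] 0.4
```

Call:
move_arm(deltas=[[[0.0263, 0, -0.0306, 0], [0.0526, 0, -0.0613, 0], [0.0789, 0, -0.0919, 0], [0.1052, 0, -0.1226, 0], [0.1315, 0, -0.1532, 0]]], claw=0.085, newtons=50)

```text
time: 0.9
ee_pos: [0.2381, 0.3277, 0.2312]
tcp_rot: [-90.0, -0.0, -22.5]
wrist_force: [1.0, 0.4, 0.1]
opening: 0.085
```

Call:
move_arm(deltas=[[[0.0263, 0, -0.0306, 0], [0.0526, 0, -0.0613, 0], [0.0789, 0, -0.0919, 0], [0.1052, 0, -0.1226, 0], [0.1315, 0, -0.1532, 0]]])

```text
time: 1.4
ee_pos: [0.3005, 0.1358, 0.2314]
tcp_rot: [-90.0, -0.0, -22.5]
wrist_force: [0.5, 0.5, 0.1]
opening: 0.085
```

Call:
move_arm(deltas=[[[0.0263, 0, -0.0306, 0], [0.0526, 0, -0.0613, 0], [0.0789, 0, -0.0919, 0], [0.1052, 0, -0.1226, 0], [0.1315, 0, -0.1532, 0]]])

```text
time: 1.9
ee_pos: [0.3631, -0.0565, 0.2315]
tcp_rot: [-90.0, -0.0, -22.5]
wrist_force: [0.6, 1.1, 0.5]
opening: 0.0848
```

Call:
move_arm(deltas=[[[0.0263, 0.02, -0.0306, -3], [0.0526, 0.04, -0.0613, -6], [0.0789, 0.06, -0.0919, -9], [0.1052, 0.08, -0.1226, -12], [0.1315, 0.1, -0.1532, -14.1]]])

```text
time: 2.4
ee_pos: [0.4256, -0.2485, 0.1305]
tcp_rot: [-90.0, -0.0, -8.3]
wrist_force: [0.5, 0.3, -0.1]
opening: 0.0851
```

Call:
move_arm(deltas=[[[0, 0, 0, 0], [0, 0, 0, 0]]])

```text
time: 2.6
ee_pos: [0.4249, -0.247, 0.1304]
tcp_rot: [-89.9, 0.1, -8.5]
wrist_force: [-0.7, 0.8, 0.4]
opening: 0.0848
```

Call:
move_arm(deltas=[[[0, 0.03, 0, 0], [0, 0.06, 0, 0], [0, 0.09, 0, 0], [0, 0.11, 0, 0], [0, 0.121, 0, 0]]])

```text
time: 3.1
ee_pos: [0.4251, -0.2455, 0.0096]
tcp_rot: [-90.0, 0.0, -8.4]
wrist_force: [0.3, 0.3, 0.5]
opening: 0.0848
```

Call:
move_arm(deltas=[[[0, 0, 0, 0], [0, 0, 0, 0], [0, 0, 0, 0], [0, 0, 0, 0], [0, 0, 0, 0]]], claw=0.06)

```text
time: 3.6
ee_pos: [0.4258, -0.2469, 0.011]
tcp_rot: [-90.0, -0.1, -8.5]
wrist_force: [0.1, 0.2, 0.2]
opening: 0.0603
```

```bash
python3 - <<'E'
from h import *
o=get_obs();print(o['ee_pos'],o['tcp_rot'],o['wrist_force'],o['opening'])
s=shot('scene');cv2.imwrite('pics/g1.png',cv2.resize(s['color'][180:260,130:240],(770,560),interpolation=cv2.INTER_CUBIC))
E
```

```text
[ 0.4258371  -0.24688199  0.01096554] [-9.00213770e+01 -5.46214375e-02 -8.51005554e+00] [0.12969737 0.2484325  0.19912573] 0.060326105325998004
```

View pics/g1.png

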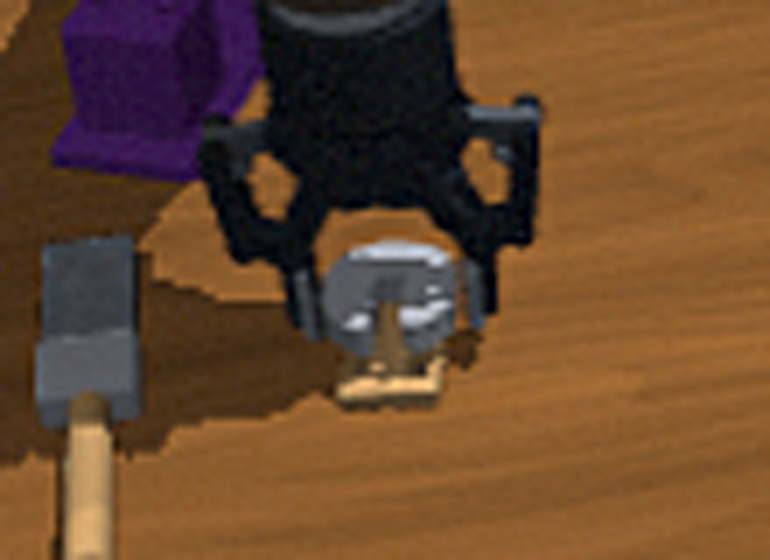

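The pads, at crop (305,300) and (478,290), straddle the disc evenly. I'll close and lift 10 mm.

Call:
move_arm(deltas=[[[0, 0, 0, 0], [0, 0, 0, 0], [0, 0, 0, 0], [0, 0, 0, 0], [0, 0, 0, 0]]], claw=0.045, newtons=60)

```text
time: 4.15
ee_pos: [0.4258, -0.247, 0.0111]
tcp_rot: [-90.0, -0.1, -8.5]
wrist_force: [-1.6, -0.3, 5.8]
opening: 0.0537
```

Call:
move_arm(deltas=[[[0, -0.002, 0, 0], [0, -0.005, 0, 0], [0, -0.01, 0, 0], [0, -0.02, 0, 0], [0, -0.03, 0, 0]]])

```text
time: 4.65
ee_pos: [0.4255, -0.2466, 0.0411]
tcp_rot: [-90.0, 0.0, -8.5]
wrist_force: [0.1, -0.7, -3.7]
opening: 0.0538
```

Call:
move_arm(deltas=[[[0, -0.02, 0, 0], [0, -0.043, 0.02, 0], [0.004, -0.043, 0.06, 1], [0.008, -0.043, 0.1, 2], [0.009, -0.043, 0.14, 2]]])

```text
time: 5.15
ee_pos: [0.4557, -0.1084, 0.0845]
tcp_rot: [-90.0, -0.1, -10.6]
wrist_force: [0.5, -0.6, -3.3]
opening: 0.0536
```

Call:
move_arm(deltas=[[[0.007, 0, 0.04, 0], [0.011, 0, 0.08, 0], [0.013, 0, 0.115, 0], [0.0135, 0, 0.138, 0], [0.0135, 0, 0.1477, 0]]])

```text
time: 5.65
ee_pos: [0.4958, 0.0352, 0.0841]
tcp_rot: [-90.0, -0.0, -10.4]
wrist_force: [-1.0, -0.2, -4.0]
opening: 0.0538
```

Call:
move_arm(deltas=[[[0, 0, 0, 0], [0, 0, 0, 0], [0, 0, 0, 0]]])

```text
time: 5.95
ee_pos: [0.4952, 0.0322, 0.0835]
tcp_rot: [-90.0, -0.0, -10.6]
wrist_force: [0.6, -0.1, -3.6]
opening: 0.0542
```

```bash
python3 - <<'E'
from h import *
o=get_obs();print(o['ee_pos'],o['tcp_rot'],o['wrist_force'],o['opening'])
s=shot('scene');cv2.imwrite('pics/a1.png',cv2.resize(s['color'][170:260,240:360],(800,600),interpolation=cv2.INTER_CUBIC))
g=o['ee_pos']+[0,0,.0255]
print('expected weight top centre px',proj(s,g),'slot mouth',proj(s,g+[.0285,-.0053,0]),'post head top',proj(s,[.5735,.0186,.126]))
S=cloud(s)[170:260,240:360].reshape(-1,3)
B=S[(np.hypot(S[:,0]-g[0],S[:,1]-g[1])<.024)&(S[:,2]>.07)&(S[:,2]<.13)];print(len(B),np.percentile(B[:,2],[10,50,90]))
E
```

```text
[0.49520187 0.03219846 0.08345796] [-9.00128993e+01 -4.57755918e-03 -1.05776950e+01] [ 0.63296751 -0.08786183 -3.55148359] 0.05418657073320866
expected weight top centre px [286.01566423 200.1843993 ] slot mouth [286.99471506 206.63812588] post head top [289.27393174 213.36550103]
139 [0.10249332 0.10972202 0.11187236]
```

View pics/a1.png

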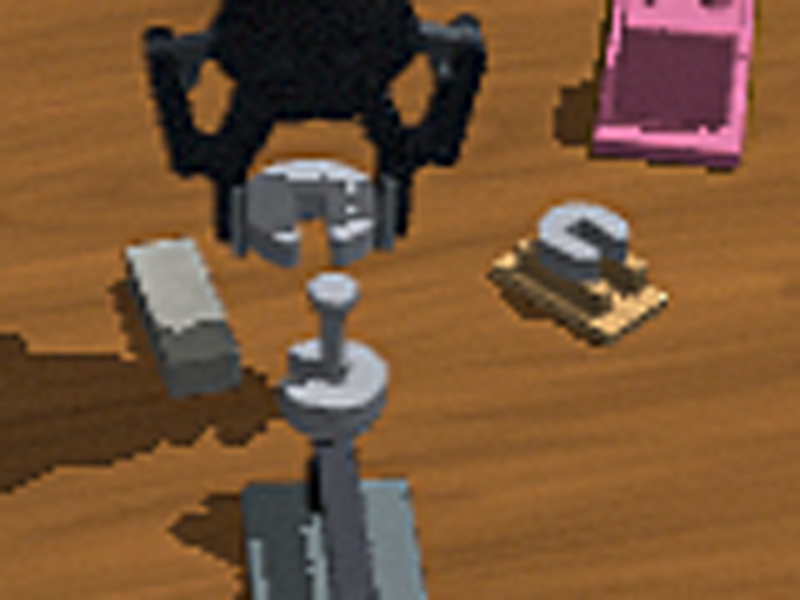

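The weight is held level with its slot forward (crop (313,240)), its top at 0.110 m, just before the post head (crop (333,288)). I'll go nearer and check the alignment.

Call:
move_arm(deltas=[[[0.01, 0, 0.0015, 0], [0.02, 0, 0.0015, 0], [0.03, 0, 0.0015, 0], [0.037, 0, 0.0015, 0], [0.04, 0, 0.0015, 0]]])

```text
time: 6.5
ee_pos: [0.5357, 0.0271, 0.083]
tcp_rot: [-90.0, 0.0, -10.5]
wrist_force: [-0.6, 0.4, -3.7]
opening: 0.0537
```

Call:
move_arm(deltas=[[[0, 0, 0, 0], [0, 0, 0, 0], [0, 0, 0, 0]]])

```text
time: 6.8
ee_pos: [0.5347, 0.0275, 0.0833]
tcp_rot: [-90.0, 0.0, -10.5]
wrist_force: [-0.8, -0.3, -3.4]
opening: 0.0534
```

```bash
python3 - <<'E'
from h import *
o=get_obs();print(o['ee_pos'],o['tcp_rot'],o['wrist_force'],o['opening'])
s=shot('scene');t=shot('top')
a=cv2.resize(s['color'][190:235,265:315],(500,450),interpolation=cv2.INTER_CUBIC)
b=cv2.resize(t['color'][128:173,222:252],(300,450),interpolation=cv2.INTER_CUBIC)
cv2.imwrite('pics/a2.png',np.hstack([a,b]))
for p in([.5735,.0186,.126],[.5735,.0186,.09]): print(proj(s,p),proj(t,p))
g=o['ee_pos']+[0,0,.0255];print(proj(s,g),proj(t,g),proj(s,g+[.0285,-.0053,0]))
E
```

```text
[0.53469723 0.02747795 0.08330519] [-8.99976372e+01  7.56404265e-03 -1.05030345e+01] [-0.77201324 -0.30950713 -3.43211058] 0.053442638055881404
[289.27393174 213.36550103] [237.08796723 142.85762332]
[288.99448754 223.95248257] [237.59949229 145.28081018]
[288.3185118  209.08291561] [233.98173799 157.20031088] [289.36191896 215.85780165]
```

View pics/a2.png

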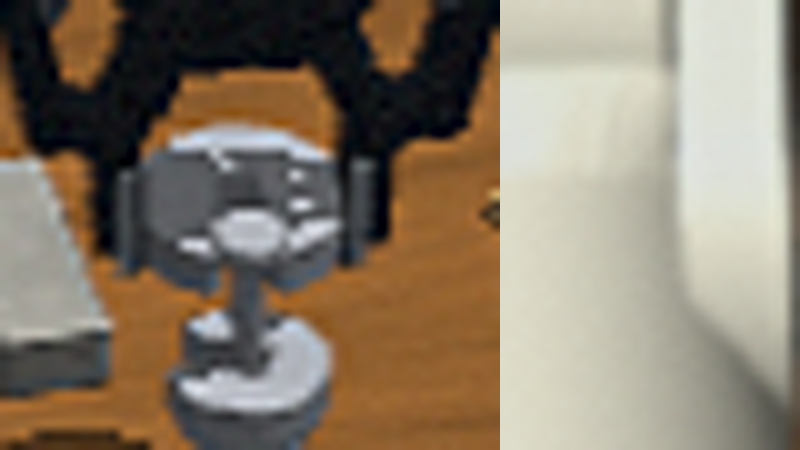

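The post (crop x≈246) lines up with the middle of the slot mouth (x≈245). I'll insert slowly and watch the force.

Call:
move_arm(deltas=[[[0.003, 0, -0.0003, 0], [0.006, 0, -0.0003, 0], [0.009, 0, -0.0003, 0], [0.012, 0, -0.0003, 0], [0.015, 0, -0.0003, 0]]])

```text
time: 7.4
ee_pos: [0.5499, 0.0243, 0.0832]
tcp_rot: [-90.0, 0.0, -10.5]
wrist_force: [0.1, -0.8, -3.9]
opening: 0.054
```

Call:
move_arm(deltas=[[[0.002, 0, 0, 0], [0.004, 0, 0, 0], [0.006, 0, 0, 0], [0.008, 0, 0, 0], [0.01, 0, 0, 0]]])

```text
time: 7.9
ee_pos: [0.5596, 0.0225, 0.0833]
tcp_rot: [-90.0, 0.0, -10.5]
wrist_force: [0.1, -0.1, -3.3]
opening: 0.054
```

Call:
move_arm(deltas=[[[0.002, 0, 0, 0], [0.004, 0, 0, 0], [0.006, 0, 0, 0], [0.008, 0, 0, 0], [0.01, 0, 0, 0]]])

```text
time: 8.4
ee_pos: [0.5694, 0.0207, 0.0833]
tcp_rot: [-90.0, 0.0, -10.5]
wrist_force: [0.5, -0.5, -3.3]
opening: 0.0537
```

Call:
move_arm(deltas=[[[0.0005, 0, 0, 0], [0.001, 0, 0, 0], [0.0015, 0, 0, 0], [0.002, 0, 0, 0], [0.002, 0, 0, 0]]])

```text
time: 8.9
ee_pos: [0.5713, 0.0203, 0.0833]
tcp_rot: [-90.0, -0.0, -10.5]
wrist_force: [-0.1, -0.0, -3.2]
opening: 0.0537
```

Call:
move_arm(deltas=[[[0.0005, 0, 0, 0], [0.001, 0, 0, 0], [0.0015, 0, 0, 0], [0.0015, 0, 0, 0]]])

```text
time: 9.3
ee_pos: [0.5728, 0.0201, 0.0833]
tcp_rot: [-90.0, -0.0, -10.5]
wrist_force: [0.1, -0.1, -3.8]
opening: 0.0539
```

Call:
move_arm(deltas=[[[0.0005, 0, 0, 0], [0.001, 0, 0, 0], [0.001, 0, 0, 0]]])

```text
time: 9.6
ee_pos: [0.5738, 0.0199, 0.0833]
tcp_rot: [-90.0, -0.0, -10.5]
wrist_force: [-0.2, -0.3, -3.8]
opening: 0.0534
```

Call:
move_arm(deltas=[[[0.0005, 0, 0, 0], [0.001, 0, 0, 0], [0.001, 0, 0, 0]]])

```text
time: 9.9
ee_pos: [0.5747, 0.0197, 0.0833]
tcp_rot: [-90.0, 0.0, -10.5]
wrist_force: [0.1, -0.6, -2.6]
opening: 0.0536
```

Call:
move_arm(deltas=[[[0.0005, 0, 0, 0], [0.001, 0, 0, 0], [0.001, 0, 0, 0]]])

```text
time: 10.2
ee_pos: [0.5749, 0.0197, 0.0832]
tcp_rot: [-90.0, 0.1, -10.5]
wrist_force: [-6.3, 0.8, -0.5]
opening: 0.0536
```

Call:
move_arm(deltas=[[[0.0003, 0, 0, 0], [0.0006, 0, 0, 0], [0.0006, 0, 0, 0]]])

```text
time: 10.5
ee_pos: [0.5749, 0.0197, 0.0831]
tcp_rot: [-90.0, 0.2, -10.5]
wrist_force: [-8.8, 1.7, 0.5]
opening: 0.0537
```

Contact with the slot end came at TCP x≈0.575, as expected. I'll back off 1.5 mm from contact and probe sideways to centre.

Call:
move_arm(deltas=[[[-0.001, 0, 0, 0], [-0.002, 0, 0, 0], [-0.003, 0, 0, 0], [-0.003, 0, 0, 0]]])

```text
time: 10.9
ee_pos: [0.5735, 0.0199, 0.0834]
tcp_rot: [-90.0, -0.0, -10.5]
wrist_force: [-0.1, -0.6, -3.9]
opening: 0.0535
```

Call:
move_arm(deltas=[[[0, 0, 0.0005, 0], [0, 0, 0.001, 0], [0, 0, 0.0015, 0], [0, 0, 0.002, 0], [0, 0, 0.002, 0]]])

```text
time: 11.4
ee_pos: [0.5736, 0.0206, 0.0833]
tcp_rot: [-90.1, -0.0, -10.6]
wrist_force: [-2.0, -9.1, -2.0]
opening: 0.0537
```

Call:
move_arm(deltas=[[[0, 0, -0.001, 0], [0, 0, -0.002, 0], [0, 0, -0.003, 0], [0, 0, -0.0035, 0], [0, 0, -0.0035, 0]]])

```text
time: 11.9
ee_pos: [0.573, 0.0186, 0.0833]
tcp_rot: [-90.0, 0.0, -10.5]
wrist_force: [-0.2, -0.3, -3.9]
opening: 0.0538
```

Call:
move_arm(deltas=[[[0, 0.002, 0.0007, 0], [0, 0.004, 0.0007, 0], [0, 0.006, 0.0007, 0], [0, 0.0075, 0.0007, 0], [0, 0.0075, 0.0007, 0]]])

```text
time: 12.4
ee_pos: [0.5731, 0.0192, 0.0759]
tcp_rot: [-90.0, 0.0, -10.5]
wrist_force: [-0.7, 0.7, 0.0]
opening: 0.0539
```

Call:
move_arm(deltas=[[[0, 0.0005, 0, 0], [0, 0.001, 0, 0], [0, 0.0015, 0, 0], [0, 0.0015, 0, 0]]])

```text
time: 12.8
ee_pos: [0.5732, 0.0192, 0.0744]
tcp_rot: [-90.0, -0.0, -10.5]
wrist_force: [-2.2, -0.0, 1.8]
opening: 0.0539
```

```bash
python3 - <<'E'
from h import *
o=get_obs();print(o['ee_pos'],o['tcp_rot'],o['wrist_force'],o['q'])
s=shot('scene')
cv2.imwrite('pics/b1.png',cv2.resize(s['color'][190:235,265:315],(660,594),interpolation=cv2.INTER_CUBIC))
E
```

```text
[0.57317044 0.01921674 0.07443397] [-8.99949220e+01 -6.05034065e-03 -1.05049626e+01] [-2.2044583  -0.02288199  1.77999016] [ 1.91842455e+00  7.99541342e+00 -3.97442176e+00  7.80231637e+01
  3.65741434e-03  1.24233871e+01]
```

View pics/b1.png

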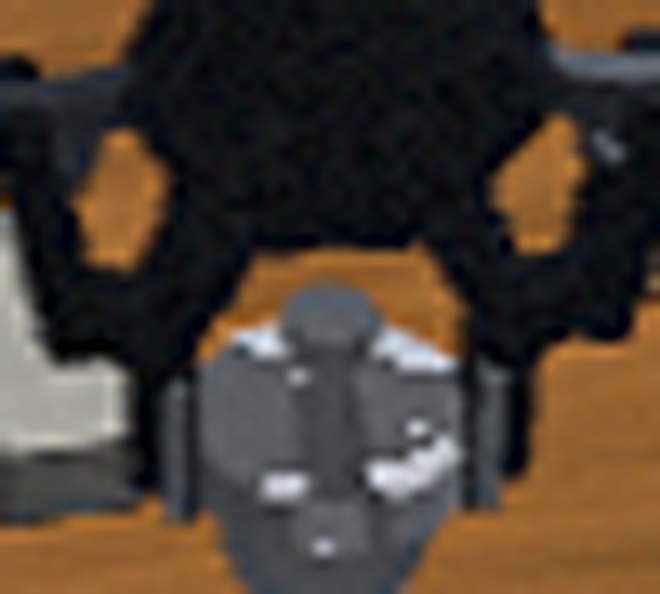

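The weight is round the post, under the head (crop (330,315)), with the pin riding at about 5.5 N. Now I'll turn anticlockwise (negative about tool y).

Call:
move_arm(deltas=[[[0, 0.0005, 0, -5], [0, 0.0005, 0, -10], [0, 0.0005, 0, -15], [0, 0.0005, 0, -20], [0, 0.0005, 0, -24]]])

```text
time: 13.35
ee_pos: [0.5737, 0.0197, 0.0741]
tcp_rot: [-90.0, -0.1, 13.7]
wrist_force: [-0.5, 2.5, 2.0]
opening: 0.0537
```

Call:
move_arm(deltas=[[[0, 0.0003, 0, -2], [0, 0.0003, 0, -4], [0, 0.0003, 0, -6], [0, 0.0003, 0, -8], [0, 0.0003, 0, -10]]])

```text
time: 13.85
ee_pos: [0.5736, 0.0197, 0.0738]
tcp_rot: [-90.0, -0.1, 23.6]
wrist_force: [-0.6, 3.5, 2.7]
opening: 0.0538
```

Call:
move_arm(deltas=[[[0, 0, 0, -2], [0, 0, 0, -4], [0, 0, 0, -6], [0, 0, 0, -8], [0, 0, 0, -10]]])

```text
time: 14.35
ee_pos: [0.5734, 0.0197, 0.0738]
tcp_rot: [-90.0, -0.1, 33.6]
wrist_force: [-1.9, 2.5, 2.6]
opening: 0.0536
```

Call:
move_arm(deltas=[[[0, 0, 0, -2], [0, 0, 0, -4], [0, 0, 0, -6], [0, 0, 0, -8], [0, 0, 0, -8]]])

```text
time: 14.85
ee_pos: [0.5734, 0.0196, 0.0737]
tcp_rot: [-90.0, -0.1, 41.5]
wrist_force: [-1.1, 3.8, 2.6]
opening: 0.0537
```

Call:
move_arm(deltas=[[[0, 0, 0, -2], [0, 0, 0, -4], [0, 0, 0, -6], [0, 0, 0, -6]]])

```text
time: 15.25
ee_pos: [0.5734, 0.0194, 0.0736]
tcp_rot: [-90.0, -0.0, 47.5]
wrist_force: [-1.8, 2.8, 2.9]
opening: 0.0537
```

Call:
move_arm(deltas=[[[0, 0, 0, -2], [0, 0, 0, -4], [0, 0, 0, -6], [0, 0, 0, -6]]])

```text
time: 15.65
ee_pos: [0.5731, 0.0188, 0.0729]
tcp_rot: [-90.0, 0.0, 53.4]
wrist_force: [0.3, -0.3, -2.9]
opening: 0.0536
```

The vertical force fell away near yaw 53°, so the pin has found the slot. I'll lower while turning a few degrees more.

Call:
move_arm(deltas=[[[0, 0.0005, 0, -1], [0, 0.001, 0, -2], [0, 0.0015, 0, -3], [0, 0.0015, 0, -3]]])

```text
time: 16.05
ee_pos: [0.5731, 0.0191, 0.0718]
tcp_rot: [-90.0, 0.0, 56.5]
wrist_force: [-0.4, -0.5, -4.1]
opening: 0.0536
```

Call:
move_arm(deltas=[[[0, 0.0005, 0, 0], [0, 0.001, 0, 0], [0, 0.0015, 0, 0], [0, 0.0015, 0, 0]]])

```text
time: 16.45
ee_pos: [0.5732, 0.0192, 0.0708]
tcp_rot: [-90.0, -0.0, 56.5]
wrist_force: [-1.2, 0.4, 1.0]
opening: 0.0537
```

Call:
move_arm(deltas=[[[0, 0.0005, 0, 0], [0, 0.001, 0, 0], [0, 0.001, 0, 0]]])

```text
time: 16.75
ee_pos: [0.5733, 0.0192, 0.0696]
tcp_rot: [-90.0, -0.0, 56.5]
wrist_force: [-2.4, -0.9, 2.4]
opening: 0.0538
```

Stopped about 5 mm lower than when riding, with light contact. Relieve a little, release and rise.

Call:
move_arm(deltas=[[[0, -0.0005, 0, 0], [0, -0.001, 0, 0], [0, -0.001, 0, 0]]])

```text
time: 17.05
ee_pos: [0.5732, 0.0192, 0.0705]
tcp_rot: [-90.0, -0.0, 56.5]
wrist_force: [-1.0, -0.6, 0.8]
opening: 0.0536
```

Call:
move_arm(deltas=[[[0, 0, 0, 0], [0, 0, 0, 0], [0, 0, 0, 0], [0, 0, 0, 0], [0, 0, 0, 0]]], claw=0.075)

```text
time: 17.55
ee_pos: [0.5732, 0.0192, 0.0705]
tcp_rot: [-90.0, -0.0, 56.5]
wrist_force: [-0.1, -0.5, 0.0]
opening: 0.0755
```

Call:
move_arm(deltas=[[[0, -0.01, 0, 0], [0, -0.03, 0, 0], [0, -0.06, 0, 0], [0, -0.1, 0, 0], [0, -0.14, 0, 0]]])

```text
time: 18.05
ee_pos: [0.5728, 0.0191, 0.2125]
tcp_rot: [-90.0, -0.0, 56.5]
wrist_force: [1.0, -0.6, -0.6]
opening: 0.0753
```

Call:
move_arm(deltas=[[[-0.02, -0.03, 0.02, 0], [-0.05, -0.05, 0.05, 0], [-0.08, -0.05, 0.08, 0], [-0.1, -0.05, 0.1, 0], [-0.1, -0.05, 0.1, 0]]])

```text
time: 18.55
ee_pos: [0.4322, -0.0095, 0.2627]
tcp_rot: [-90.1, -0.1, 56.5]
wrist_force: [0.6, 0.6, 0.4]
opening: 0.0749
```

```bash
python3 - <<'E'
from h import *
o=get_obs();print(o['ee_pos'],o['wrist_force'],o['opening'],o['time'])
s=shot('scene')
cv2.imwrite('pics/c1.png',cv2.resize(s['color'][190:235,265:315],(660,594),interpolation=cv2.INTER_CUBIC))
S=cloud(s)[190:240,260:320].reshape(-1,3)
d=np.hypot(S[:,0]-.5733,S[:,1]-.0191)
B=S[(d<.04)&(S[:,2]>.09)&(S[:,2]<.104)];print(len(B),np.percentile(B[:,2],[10,50,90]),cv2.minEnclosingCircle(B[:,:2].astype(np.float32)))
C=B[abs(B[:,2]-np.median(B[:,2]))<.003];A=np.c_[C[:,:2]-C[:,:2].mean(0),np.ones(len(C))];print('plane',np.linalg.lstsq(A,C[:,2],rcond=None)[0])
H=S[(d<.015)&(S[:,2]>.118)];print('head top',np.median(H[:,2]))
print(proj(s,[.5733,.0191,.096]),proj(s,[.5733,.0191,.101]))
E
```

```text
[ 0.43221095 -0.00945535  0.26274432] [0.62462019 0.566618   0.41625968] 0.07489172239730178 18.55
242 [0.09264306 0.09694528 0.09952853] ((0.5755027532577515, 0.01960788667201996), 0.03118586353957653)
plane [-0.00507682 -0.0190424   0.0971011 ]
head top 0.12684223587310922
[289.20164229 222.13612132] [289.24059733 220.67927598]
```

View pics/c1.png

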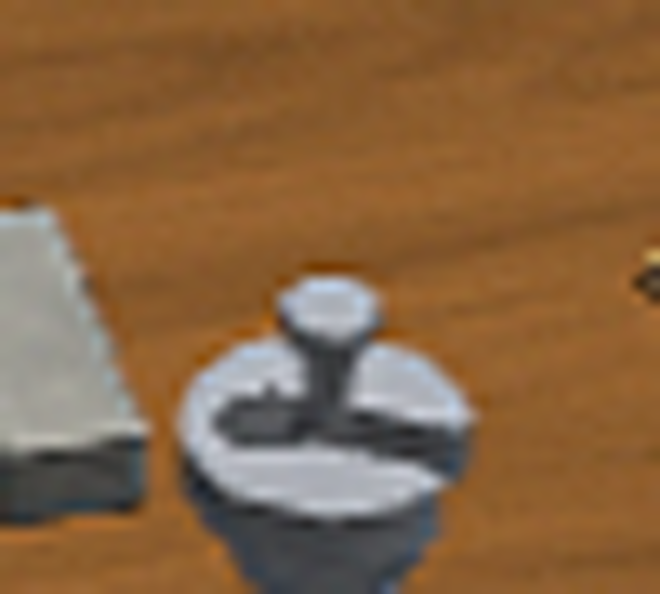

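The weight lies flat on the earlier one, with its slot (crop (440,440)) facing right, opposite the earlier weight's slot. Its top measures 0.097 m (0.096 if seated, 0.101 if riding), tilt is about 0.02 rad, and it is centred within about 2 mm. The robot is clear.

```bash
python3 -c "
from workcell import *
job_done()"
```

```text
the job is handed in; nothing more can be done
```

I slid the larger weight (58 mm) onto the grey stand's post from the front, under the head. I then turned it about 64–67° anticlockwise under about 5–7 N until the pin dropped in. After that I lowered it to seat, released it, withdrew the arm and handed the job in after about 18.6 s.

- **Height:** in the last camera check the weight's top was at about 0.097 m. That fits a seated weight (0.096 m), not a riding pin (0.101 m). The post head read 0.8 mm high in the same picture, which accounts for most of the difference.
- **Lie and position:** the tilt was about 0.02 rad and the centre was within about 2 mm of the post axis, both inside the limits. The slot faced opposite to the earlier weight's slot.
- **Force:** the highest wrist reading I saw was about 9 N, while feeling for the slot end and sides. Readings came only at the end of each move.
- **Seating depth felt by the arm:** the stop was about 4.5–5 mm below the height at which the pin rode, against the nominal 5 mm.
- **Not checked:** I did not re-measure the other things on the bench, but the arm's path stayed clear of them. Once the pin was in, I did not push the weight home again along its slot.

No check failed.

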